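# Hold the mirror lid of a sample box at 45 degrees

### The job

Slide the blue transport lock on the black sample box fully home, to its end stop on the hinge side, so that the lid is free; then raise the lid (it has an orange bar handle) and hold it open at 45 degrees, so that the mirror under it shows the sample to the bench camera. The lid falls shut if let go, so finish while the gripper is still holding it there; leave the lock open and everything else on the bench where it is.

Things in the scene. Friction and masses are not known exactly. Their poses are not given: they have to be found in the camera images.
- station: Fixed station: aluminium breadboard 260 x 500 x 12 mm (x, y, z) with a black sample box, lock and camera on it. Origin: centre of the board's underside, on the table. Yaw within 0.3 rad; z up, +y runs from the camera to the lid's hinge, -x roughly faces the robot. All offsets are in this frame. A small steel gauge at the box's +x side has a red mark at 45 degrees.
- box (a point): Centre of the black box's open rim, 92 mm above the table, at station x=+20, y=+100 mm. The box is 160 x 160 mm outside; a green sample lies inside. Along its -x side is a grey ledge for the lock, top 88 mm up, x=-110 to -62, y=+25 to +175 mm.
- camera (a point): Centre of the blue bench camera (44 x 50 x 44 mm) on its post, fixed: station x=+20, y=-215 mm, 172 mm above the table (top at 194 mm); its lens points along +y and ends at y=-167 mm.
- hinge (a point): Middle of the lid's hinge axis: station x=+20, y=+180, z=92 mm. The axis runs along the station's x.
- lid_angle (a joint): Lid angle in rad: 0 closed and level, grows as the handle edge rises, stop at 1.25; 45 degrees is 0.785.
- lid: The lid with its handle, 0.3 to 0.65 kg; swings freely and falls shut. White plate 164 x 164 x 8 mm, top 101 mm up when closed, mirror below. Origin: middle of the hinge axis; the lid extends along its own -y. A red ear (20 x 20 x 6 mm) on its -x side, 130 mm from the hinge, is trapped under the lock's hood until the lock is moved 22 mm or more from 0.
- handle (a point): Middle of the axis of the lid's orange handle, turning with the lid: round bar 10 mm thick, 90 mm long along station x, joined to the lid's -y edge at both ends. Closed: station x=+20, y=-25, z=100 mm (205 mm from the hinge, 8 mm above it). 38 mm free between bar and lid, 80 mm below. Pinch from above, fingers closing along station y; the bar can turn in the fingers.
- lock (a joint): Position of the transport lock in m: starts at 0 to 0.010 (locked), slides along the station's +y (towards the hinge) to its end stop at 0.050. Sliding friction about 1.5 N; stays where it is left.
- lock_knob (a point): Centre of the top of the lock's blue knob, 140 mm above the table; at lock = 0 at station x=-94, y=+50 mm; moves with the lock. The knob is a block 24 x 18 mm (station x, y), 32 mm tall, on a wider blue hood, 24 mm long in y, whose top is 108 mm above the table. Can be pinched from above, fingers closing along the station's y.
- driver: Bystander: loose screwdriver with a red handle, 150 mm long, lying on the breadboard near the camera. Origin: middle of its underside. Leave alone.
- puck: Bystander: dark steel post puck, 38 mm in diameter and 34 mm tall, standing on the breadboard near the camera. Origin: centre of its underside. Leave alone.
- tape: Bystander: roll of orange tape lying on the table, 90 mm in diameter, 22 mm tall. Origin: centre of its underside. Leave alone.
- spray: Bystander: upright grey spray can, 56 mm in diameter, 160 mm tall. Origin: centre of its underside. Leave alone.
- carton: Bystander: yellow carton 90 x 70 x 100 mm. Origin: centre of its underside. Leave alone.
- pliers: Bystander: pliers with red handles, about 150 mm long, lying on the table. Origin: near their middle, on the underside. Leave alone.
- driver2: Bystander: loose screwdriver with a blue handle, 170 mm long, lying on the table. Origin: middle of its underside. Leave alone.

How it is judged:
By the outcome, as a careful person would: the job done as asked, in the order asked, and still so for the second after the job is handed in, while the arm keeps its last pose, push and grip.
It also fails if it takes over 45 s, if anything falls off the work surface, if the arm or the gripper's body presses on something with over 40 N, if the wrist force passes 120 N, or if a joint passes its speed limit or range.

### The arm

A 6-joint arm with a two-finger parallel gripper is mounted at the origin on the work surface. World frame = base frame: x ahead of the robot, y to its left, z up, the work surface at z = 0. Lengths are in m, angles in rad, forces in N, time in s.
With the tool pointing down it reaches from about 0.35 to 0.775 m from the base axis. Payload 5.5 kg.
Tool frame: the origin (TCP) lies between the finger pads; the fingertips stand 19 mm ahead of it and the grasp point (between the pads) is the TCP; z points along the fingers, y is the line along which they close (so a half turn about z gives the same grasp; the last joint's range is limited). The gripper opens to 85 mm and grips with 20 to 120 N. Pads are 22 mm wide; open, the fingers measure 114 mm over their backs; the gripper's body (76 mm by 85 mm) begins 54 mm behind the grasp point. The pads swing forward as they close: fully open they stand 13 mm farther back than shut.
Start: joints at [-1.276, 0.313, 0.046, 1.304, 0, 1.431], TCP at [0.242, -0.522, 0.25] pointing down, gripper open.
Joint ranges: [-2.76, 2.76], [-0.86, 1.69], [-1.03, 1.26], [-2.2, 2.34], [-1.47, 1.5], [-3.14, 3.14]. Speed limits (rad/s): [2.57, 2.57, 3.14, 3.14, 3.14, 3.14].

### API

Orientations are given as a unit quaternion [w, x, y, z].
In Python, from workcell import env gives the robot as it stands.
- The arm moves only by the shell command python3 -m pendant 'ROWS' [FORCE]. ROWS is JSON, a list of rows, each an object with "travel": the shift along the tool's x, y, z scaled (see below), a list of three; "rot": the turn, a rotation vector about the tool's x, y, z scaled (see below), a list of three; "fingers": the opening, from -1 (shut) to 1 (fully open). In form: [{"travel": [dx, dy, dz], "rot": [wx, wy, wz], "fingers": fingers}, ...]. A call has 1 to 10 rows; each row is the pose to reach, as a shift and turn from the pose commanded when the call began, along the tool's axes at that moment; what a row does not reach only later rows make up. The controller multiplies each number of a shift by 0.12 m and each number of a turn by 60 degrees. A row lasts 1/10 s, in which the tool goes at most 50 mm and 8.59 degrees, less where a joint would pass 70% of its speed; a pose out of reach is approached as far as the arm can. A call with a number of a shift or a turn outside -1 to 1 is refused whole. A call with a gripper value outside its range is refused whole. The fingers move at their own pace and stop on an object; FORCE is the grip in N (left out, the last holds). Time passes only in rows, so rows that repeat a pose let the fingers close. It gives the time, the measured TCP pose, the force, the opening and the grip force at its end, in the units of the state.
- env.get_state(): the state, without advancing time (a new reading comes with each control period).
- env.read_camera(name): name is "scene" or "side" or "wrist"; returns (picture, depth): 384x512x3 uint8, blue, green, red; 384x512 float32, m along the optical axis (not along the pixel's ray), 0 where there is no reading.
- env.camera_model(name): a dict with "fovy" (degrees; the focal length in pixels is half the picture's height over the tangent of half this angle, whatever the lens; pixels are square), "cx", "cy" (the principal point, pixels), "rvec" (rotation vector, rad) and "tvec" (3), from world to camera coordinates, as OpenCV has them; the wrist camera has in their place "T_tool_cam" (4x4, takes a point from camera to tool coordinates, whose origin is the TCP and whose axes are the flange's). Camera axes: x right, y down, z forward; pixel columns grow to the right and rows downward; lengths in m; the calibration is good to about 2 mm. The wrist camera is an equidistant fisheye: a pixel r from the principal point sees the ray r / f radians off the axis. A picture is of the moment at which its call begins: read the wrist's pose just before it. camera_model takes no time and is no camera call.
- env.hand_in(): hands the job in; it is judged then, once.
Trained networks look in the newest picture that a camera, given by its name, has taken for a name from the list of things; names that differ only in an ending like _2 or _b are one class to them, and where a whole thing is asked for, a point or a joint stands for the part that bears it (a point fixed in the world has none). Each returns a list of dicts, best first, with "conf" (0 to 1); they miss things now and then, are a little off and sometimes report something else, mostly with a low value. They report only what shows in the picture. A call takes as long as a camera call.
- env.outline_of(camera, target): "mask" (384x512 bool, what is visible of it) and "xy" ([column, row] in pixels, amid what is visible of it).
The state is a dict: "clock": time; "joint_pos": joint angles; "qvel": joint speeds; "tau": joint torques, N m; "tcp_pos": TCP position; "orientation": TCP orientation; "wrist_force": force on the tool from outside, world axes, zero at the start; "ft_torque": the same for the moment, N m; "finger_gap": finger opening in m; "grip_force": force on a finger pad.
Only numpy, scipy, OpenCV 4.12 (cv2) and the standard library are available. Lean on these libraries where they do the work, as an engineer would, in place of code of your own. Each camera call takes 0.05 s, during which the arm holds its last target. There are 200 camera calls.

## Working session

There is one attempt and no reset: what is moved stays moved. The work goes in short steps, Python scripts to look and compute and a shell command to move; the robot and the scene stay as the last step left them, time stands still between calls to the robot, and variables do not carry over. Pictures are saved under pics/ and viewed, at most 10 in all, crops included, and the job is handed in when it is done.

```bash
mkdir -p pics; ls
python3 - <<'E'
from workcell import env
import cv2,numpy as np
s=env.get_state();print({k:np.round(v,3).tolist() for k,v in s.items()})
ims=[]
for c in("scene","side"):
    p,d=env.read_camera(c);np.savez(f"{c}.npz",p=p,d=d);ims.append(p)
    print(c,env.camera_model(c))
    for t in("lock_knob","handle","camera","lid","box","station"):
        r=env.outline_of(c,t);print(c,t,[(round(x['conf'],2),np.round(x['xy'],1).tolist(),int(x['mask'].sum())) for x in r[:2]])
cv2.imwrite("pics/a.png",ims[0]);cv2.imwrite("pics/b.png",ims[1])
E
```

```text
pics
{'clock': 0.0, 'joint_pos': [-1.276, 0.314, 0.045, 1.304, 0.0, 1.431], 'qvel': [-0.0, 0.001, 0.001, -0.002, 0.0, -0.002], 'tau': [0.0, -48.063, 29.853, 0.019, -0.0, 0.0], 'tcp_pos': [0.242, -0.521, 0.249], 'orientation': [-0.001, 0.976, 0.216, -0.0], 'wrist_force': [-0.355, 0.026, -0.001], 'ft_torque': [0.004, 0.001, -0.001], 'grip_force': 0.0, 'finger_gap': 0.085}
scene {'fovy': 51.415928555202, 'cx': 252.89645742855853, 'cy': 186.29840039804245, 'rvec': array([ 2.22406612,  0.9042028 , -0.36119295]), 'tvec': array([-0.36107866, -0.22783459,  1.69311518])}
scene lock_knob [(0.7, [243.0, 176.2], 116), (0.17, [165.1, 322.5], 278)]
scene handle [(0.88, [277.8, 187.2], 1920)]
scene camera [(0.88, [255.9, 219.6], 9292)]
scene lid [(0.92, [276.7, 184.9], 2051), (0.33, [114.9, 259.5], 354)]
scene box [(0.95, [255.5, 218.1], 9269)]
scene station [(0.9, [256.9, 222.9], 9596)]
side {'fovy': 52.459406538422414, 'cx': 260.9807612745843, 'cy': 194.44265321495442, 'rvec': array([ 2.15207951, -0.03081589,  0.04300035]), 'tvec': array([-0.55713644,  0.08226126,  1.37124292])}
side lock_knob [(0.51, [244.1, 196.4], 120), (0.21, [274.2, 193.2], 1410)]
side handle [(0.91, [272.5, 194.1], 1457), (0.66, [278.4, 144.5], 598)]
side camera [(0.87, [275.0, 228.0], 8079), (0.18, [242.1, 135.4], 492)]
side lid [(0.56, [275.6, 194.2], 1526), (0.31, [296.7, 349.1], 533)]
side box [(0.77, [276.2, 230.7], 7886), (0.69, [274.3, 191.4], 1464)]
side station [(0.59, [277.4, 231.5], 7709), (0.57, [169.1, 378.4], 446)]
```

View pics/a.png

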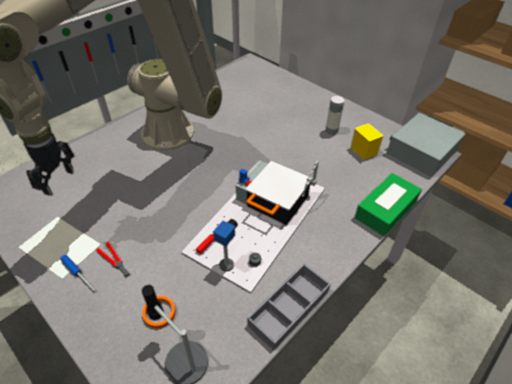

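View pics/b.png

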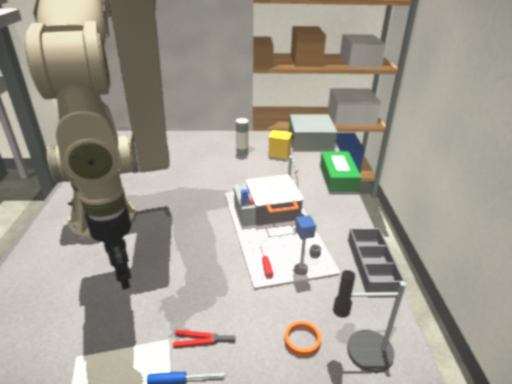

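The scene view shows the knob at (243,176), the orange bar at (263,204), the lid at (277,185) and the bench camera at (225,232). In the side view they are at (245,196), (283,208), (275,190) and (306,227). Next I measure them from the depth.

```bash
cat > h.py <<'E'
from workcell import env
import cv2,numpy as np
from scipy.spatial.transform import Rotation as R
def cloud(c,p,d,T=None):
    m=env.camera_model(c);f=192/np.tan(np.radians(m['fovy'])/2)
    v,u=np.mgrid[:384,:512];a=(u-m['cx'])/f;b=(v-m['cy'])/f
    if c=="wrist":
        r=np.hypot(a,b)+1e-9;k=np.tan(np.minimum(r,1.5))/r;a,b=a*k,b*k
    X=np.stack([a*d,b*d,d],-1)
    if c=="wrist":
        T=T@m['T_tool_cam'];W=X@T[:3,:3].T+T[:3,3]
    else:
        W=(X-m['tvec'])@R.from_rotvec(m['rvec']).as_matrix()
    W[d<=0]=np.nan;return W
def tool():
    s=env.get_state();q=s['orientation'];T=np.eye(4);T[:3,:3]=R.from_quat([q[1],q[2],q[3],q[0]]).as_matrix();T[:3,3]=s['tcp_pos'];return T
def masks(p):
    h=cv2.cvtColor(p,cv2.COLOR_BGR2HSV);H,S,V=h[...,0],h[...,1],h[...,2]
    return dict(blue=(H>105)&(H<130)&(S>150),orange=(H>5)&(H<20)&(S>170),white=(S<40)&(V>170))
E
python3 - <<'E'
from h import *
for c in("scene","side"):
    z=np.load(c+".npz");W=cloud(c,z['p'],z['d']);M=masks(z['p'])
    roi=(W[...,0]>.3)&(W[...,0]<1.)&(abs(W[...,1])<.45)
    for k,m in M.items():
        n,L=cv2.connectedComponents((m&roi).astype('uint8'))
        for i in range(1,n):
            q=L==i
            if q.sum()<25: continue
            P=W[q];v,u=np.nonzero(q)
            print(c,k,q.sum(),'px',u.mean().round(),v.mean().round(),'med',np.nanmedian(P,0).round(3),'lo',np.nanpercentile(P,5,0).round(3),'hi',np.nanpercentile(P,95,0).round(3))
            if k=='white' and q.sum()>300:
                r=cv2.minAreaRect(P[:,:2][~np.isnan(P[:,0])].astype('f4'));print(r)
E
```

```text
scene blue 83 px 243.0 176.0 med [ 0.505 -0.051  0.124] lo [ 0.492 -0.056  0.103] hi [ 0.514 -0.038  0.141]
scene blue 326 px 224.0 232.0 med [ 0.673 -0.289  0.193] lo [ 0.651 -0.309  0.168] hi [ 0.689 -0.262  0.196]
scene orange 232 px 261.0 205.0 med [ 0.616 -0.078  0.101] lo [ 0.558 -0.107  0.033] hi [ 0.669 -0.047  0.106]
scene white 1932 px 277.0 183.0 med [0.592 0.023 0.101] lo [ 0.486 -0.049  0.087] hi [0.677 0.104 0.104]
((0.5673713684082031, 0.07266171276569366), (0.21677125990390778, 0.29088252782821655), 17.103588104248047)
scene white 90 px 225.0 188.0 med [ 0.411 -0.052 -0.   ] lo [ 0.382 -0.095 -0.004] hi [ 0.443 -0.012  0.004]
scene white 4447 px 245.0 241.0 med [ 0.66  -0.187  0.012] lo [ 0.497 -0.324  0.007] hi [0.75  0.084 0.016]
((0.5863977670669556, -0.09118610620498657), (0.2962874472141266, 0.5575551986694336), 11.518588066101074)
scene white 389 px 390.0 196.0 med [0.89  0.265 0.071] lo [0.868 0.213 0.068] hi [0.912 0.32  0.075]
((0.8897706866264343, 0.2702063024044037), (0.05013462156057358, 0.13060609996318817), 0.09496080130338669)
scene white 224 px 258.0 2
[... 1438 characters left out ...]
072] lo [0.866 0.21  0.069] hi [0.915 0.322 0.075]
side white 80 px 366.0 243.0 med [ 0.89  -0.16   0.006] lo [ 0.858 -0.212  0.004] hi [ 0.926 -0.151  0.045]
side white 112 px 373.0 260.0 med [ 0.897 -0.239  0.006] lo [ 0.865 -0.248  0.003] hi [ 0.929 -0.228  0.009]
side white 126 px 380.0 278.0 med [ 0.89  -0.316  0.006] lo [ 0.862 -0.37   0.003] hi [ 0.925 -0.306  0.051]
side white 216 px 404.0 309.0 med [ 0.932 -0.426  0.   ] lo [ 0.908 -0.448 -0.002] hi [ 0.946 -0.387  0.003]
side white 817 px 371.0 307.0 med [ 0.84  -0.416  0.001] lo [ 0.789 -0.446 -0.002] hi [ 0.895 -0.385  0.003]
((0.8409324884414673, -0.4153217673301697), (0.07108728587627411, 0.1447613537311554), 88.90121459960938)
```

Run:
```python
from h import *
for c in("scene","side"):
    z=np.load(c+".npz");W=cloud(c,z['p'],z['d']);p=z['p'].astype(int)
    near=(np.hypot(W[...,0]-.6,W[...,1]-.02)<.14)&(W[...,2]>.09)&(W[...,2]<.112)
    white=near&(p.min(-1)>130)&(np.ptp(p,axis=-1)<60)
    q=cv2.morphologyEx(white.astype('uint8'),cv2.MORPH_OPEN,np.ones((3,3)))>0
    P=W[q];r=cv2.minAreaRect(P[:,:2].astype('f4'));print(c,q.sum(),r,'mean',P.mean(0).round(4))
    h=cv2.cvtColor(z['p'],cv2.COLOR_BGR2HSV);H,S=h[...,0],h[...,1]
    o=(np.hypot(W[...,0]-.62,W[...,1]+.08)<.1)&(W[...,2]>.095)&(H<22)&(S>120)
    P=W[o];l=cv2.fitLine(P[:,:2].astype('f4'),cv2.DIST_HUBER,0,.01,.01).ravel();print('bar',o.sum(),l,np.arctan2(l[1],l[0]),'lo/hi',P.min(0).round(3),P.max(0).round(3),np.median(P,0).round(3))
    for n,cx,cy,zz in(('knob',.505,-.05,.115),('knobtop',.505,-.05,.134),('cam',.67,-.29,.15),('camtop',.67,-.29,.19)):
        b=(np.hypot(W[...,0]-cx,W[...,1]-cy)<.06)&(W[...,2]>zz)&(H>100)&(H<130)&(S>100)
        P=W[b];print(n,b.sum(),P.mean(0).round(4) if len(P) else '',P.min(0).round(3),P.max(0).round(3))
    b=(W[...,2]>.008)&(W[...,2]<.016)&(np.hypot(W[...,0]-.61,W[...,1]+.02)<.36);P=W[b][:,:2].astype('f4');print('board',cv2.minAreaRect(P))
```

```text
scene 1672 ((0.5990690588951111, 0.0255807563662529), (0.17394259572029114, 0.17131692171096802), 13.017440795898438) mean [0.6017 0.0199 0.1008]
bar 152 [ 0.98004645  0.1987687   0.6250656  -0.09430926] 0.20010139 lo/hi [ 0.527 -0.112  0.096] [ 0.674 -0.046  0.108] [ 0.63  -0.094  0.103]
knob 59 [ 0.5028 -0.0485  0.1325] [ 0.488 -0.057  0.115] [ 0.515 -0.036  0.143]
knobtop 31 [ 0.5006 -0.0467  0.1392] [ 0.488 -0.056  0.136] [ 0.514 -0.036  0.143]
cam 360 [ 0.6711 -0.2873  0.1871] [ 0.642 -0.312  0.155] [ 0.692 -0.244  0.199]
camtop 218 [ 0.6671 -0.2851  0.1939] [ 0.642 -0.31   0.19 ] [ 0.691 -0.256  0.199]
board ((0.7142101526260376, -0.05554044246673584), (0.4935096502304077, 0.5019542574882507), 11.46985912322998)
side 1289 ((0.5997642278671265, 0.03376349061727524), (0.17194056510925293, 0.19202525913715363), 12.236132621765137) mean [0.5982 0.0189 0.1013]
bar 121 [ 0.96880865  0.24780996  0.61121756 -0.09882195] 0.25041905 lo/hi [ 0.524 -0.112  0.097] [ 0.67  -0.054  0.109] [ 0.623 -0.097  0.104]
knob 20 [ 0.498  -0.0474  0.1389] [ 0.491 -0.055  0.134] [ 0.507 -0.038  0.142]
knobtop 20 [ 0.498  -0.0474  0.1389] [ 0.491 -0.055  0.134] [ 0.507 -0.038  0.142]
cam 159 [ 0.662  -0.2864  0.1947] [ 0.64  -0.309  0.19 ] [ 0.685 -0.258  0.197]
camtop 159 [ 0.662  -0.2864  0.1947] [ 0.64  -0.309  0.19 ] [ 0.685 -0.258  0.197]
board ((0.7120625972747803, -0.046191513538360596), (0.49459049105644226, 0.5324426293373108), 11.678418159484863)
```

```bash
for i in 1; do :; done
python3 -m pendant '[{"travel":[0.3,-0.22,0],"rot":[0,0,0],"fingers":0},{"travel":[0.6,-0.45,0],"rot":[0,0,0],"fingers":0},{"travel":[0.9,-0.67,0],"rot":[0,0,0],"fingers":0},{"travel":[0.9,-0.67,0],"rot":[0,0,0],"fingers":0}]'
python3 -m pendant '[{"travel":[0.3,-0.22,0],"rot":[0,0,0],"fingers":0},{"travel":[0.6,-0.45,0],"rot":[0,0,0],"fingers":0},{"travel":[0.9,-0.67,0],"rot":[0,0,0],"fingers":0},{"travel":[0.9,-0.67,0],"rot":[0,0,0],"fingers":0}]'
python3 -m pendant '[{"travel":[0.3,-0.22,0],"rot":[0,0,0],"fingers":0},{"travel":[0.6,-0.45,0],"rot":[0,0,0],"fingers":0},{"travel":[0.9,-0.67,0],"rot":[0,0,0],"fingers":0},{"travel":[0.9,-0.67,0],"rot":[0,0,0],"fingers":0}]'
```

```text
clock: 1.1
tcp_pos: [0.3078, -0.3987, 0.2507]
orientation: [-0.001, 0.976, 0.218, 0.0]
wrist_force: [0.0, -0.4, 0.6]
finger_gap: 0.0429
grip_force: 0.0
clock: 1.5
tcp_pos: [0.3718, -0.2812, 0.2507]
orientation: [-0.0, 0.976, 0.218, 0.0]
wrist_force: [0.2, -0.4, 0.0]
finger_gap: 0.0426
grip_force: 0.0
clock: 1.9
tcp_pos: [0.4361, -0.1635, 0.2505]
orientation: [-0.0, 0.976, 0.218, 0.001]
wrist_force: [0.2, -0.6, -0.3]
finger_gap: 0.0424
grip_force: 0.0
```

```bash
python3 -m pendant '[{"travel":[0.3,-0.22,0],"rot":[0,0,0.07],"fingers":0},{"travel":[0.6,-0.45,0],"rot":[0,0,0.14],"fingers":0},{"travel":[0.9,-0.67,0],"rot":[0,0,0.21],"fingers":0},{"travel":[0.9,-0.67,0],"rot":[0,0,0.21],"fingers":0},{"travel":[0.9,-0.67,0],"rot":[0,0,0.21],"fingers":0}]'
cat > look.py <<'E'
from h import *
import sys
T=tool();p,d=env.read_camera("wrist");np.savez(sys.argv[1]+".npz",p=p,d=d,T=T);cv2.imwrite(f"pics/{sys.argv[1]}.png",p)
W=cloud("wrist",p,d,T);h=cv2.cvtColor(p,cv2.COLOR_BGR2HSV);H,S=h[...,0],h[...,1]
def rep(n,m):
    P=W[m&(W[...,2]>.09)]
    if len(P)<10: print(n,len(P));return
    r=cv2.minAreaRect(P[:,:2].astype('f4'));print(n,len(P),'mean',P.mean(0).round(4),'rect',np.round(r[0],4),np.round(r[1],4),round(r[2],1))
nb=np.hypot(W[...,0]-.497,W[...,1]+.03)<.09
bl=(H>100)&(H<130)&(S>100)
rep('knobtop',bl&nb&(W[...,2]>.133)&(W[...,2]<.147))
rep('bar',(H<22)&(S>120)&(W[...,2]>.095)&(np.hypot(W[...,0]-.625,W[...,1]+.09)<.09))
rep('lid',(S<50)&(p.min(-1)>110)&(W[...,2]>.095)&(W[...,2]<.107)&(np.hypot(W[...,0]-.6,W[...,1]-.02)<.13))
for t in('lock_knob','handle'):
    for o in env.outline_of("wrist",t)[:1]:
        print(t,o['conf'],np.round(o['xy'],0));rep(t,o['mask'])
E
python3 look.py w1
```

```text
clock: 2.4
tcp_pos: [0.499, -0.0483, 0.2501]
orientation: [0.0, 0.994, 0.108, -0.0]
wrist_force: [-0.1, -0.5, 0.1]
finger_gap: 0.0429
grip_force: 0.0
knobtop 607 mean [ 0.5005 -0.0422  0.1396] rect [ 0.4997 -0.0426] [0.0241 0.0173] 11.4
bar 1812 mean [ 0.6225 -0.0835  0.104 ] rect [ 0.6221 -0.0753] [0.0991 0.0489] 11.8
lid 25555 mean [0.5905 0.0241 0.1011] rect [0.598  0.0102] [0.1532 0.2072] 11.0
lock_knob 0.6 [252. 185.]
lock_knob 1081 mean [ 0.5044 -0.0414  0.1273] rect [ 0.5023 -0.0417] [0.0307 0.0239] 11.3
handle 0.93 [216.  73.]
handle 27830 mean [0.5919 0.0158 0.1012] rect [0.59   0.0075] [0.1573 0.2284] 6.9
```

View pics/w1.png

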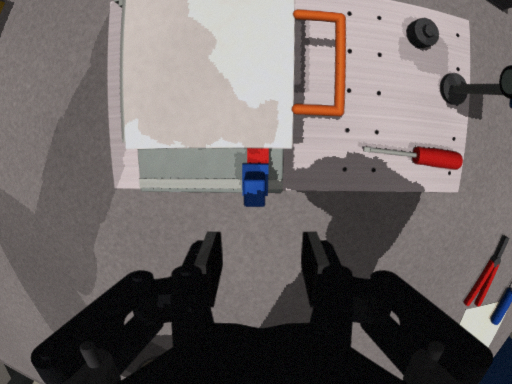

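The wrist view shows the knob at (255,185), the red ear at (258,156) under the hood, and the orange bar at (340,63). Now I go down on the knob.

```bash
python3 -m pendant '[{"travel":[0.02,-0.045,0.3],"rot":[0,0,0],"fingers":0},{"travel":[0.02,-0.045,0.6],"rot":[0,0,0],"fingers":0},{"travel":[0.02,-0.045,0.85],"rot":[0,0,0],"fingers":0},{"travel":[0.02,-0.045,0.98],"rot":[0,0,0],"fingers":0},{"travel":[0.02,-0.045,0.98],"rot":[0,0,0],"fingers":0},{"travel":[0.02,-0.045,0.98],"rot":[0,0,0],"fingers":-1},{"travel":[0.02,-0.045,0.98],"rot":[0,0,0],"fingers":-1},{"travel":[0.02,-0.045,0.98],"rot":[0,0,0],"fingers":-1},{"travel":[0.02,-0.045,0.98],"rot":[0,0,0],"fingers":-1}]' 25
```

```text
clock: 3.45
tcp_pos: [0.5004, -0.0428, 0.134]
orientation: [0.001, 0.994, 0.107, 0.001]
wrist_force: [-1.8, -2.4, 4.7]
finger_gap: 0.0175
grip_force: 29.8
```

```bash
python3 -m pendant '[{"travel":[0,-0.07,0],"rot":[0,0,0],"fingers":-1},{"travel":[0,-0.14,0],"rot":[0,0,0],"fingers":-1},{"travel":[0,-0.21,0],"rot":[0,0,0],"fingers":-1},{"travel":[0.005,-0.28,0],"rot":[0,0,0],"fingers":-1},{"travel":[0.005,-0.33,0],"rot":[0,0,0],"fingers":-1},{"travel":[0.005,-0.33,0],"rot":[0,0,0],"fingers":-1}]'
```

```text
clock: 4.05
tcp_pos: [0.4921, -0.0025, 0.134]
orientation: [0.0, 0.994, 0.108, 0.001]
wrist_force: [-4.4, 0.6, 7.1]
finger_gap: 0.0175
grip_force: 30.2
```

```bash
python3 -m pendant '[{"travel":[0,-0.015,0],"rot":[0,0,0],"fingers":-1},{"travel":[0,-0.035,0],"rot":[0,0,0],"fingers":-1},{"travel":[0,-0.035,0],"rot":[0,0,0],"fingers":-1}]'
python3 -m pendant '[{"travel":[0,-0.015,0],"rot":[0,0,0],"fingers":-1},{"travel":[0,-0.03,0],"rot":[0,0,0],"fingers":-1},{"travel":[0,-0.03,0],"rot":[0,0,0],"fingers":-1}]'
```

```text
clock: 4.35
tcp_pos: [0.4914, 0.0009, 0.134]
orientation: [0.0, 0.994, 0.107, 0.001]
wrist_force: [-3.2, -1.0, 6.6]
finger_gap: 0.0172
grip_force: 30.1
clock: 4.65
tcp_pos: [0.4907, 0.0043, 0.134]
orientation: [0.001, 0.994, 0.107, 0.001]
wrist_force: [-2.2, -0.7, 7.8]
finger_gap: 0.0172
grip_force: 30.1
```

```bash
python3 -m pendant '[{"travel":[0,-0.015,0],"rot":[0,0,0],"fingers":-1},{"travel":[0,-0.025,0],"rot":[0,0,0],"fingers":-1},{"travel":[0,-0.025,0],"rot":[0,0,0],"fingers":-1}]'
python3 -m pendant '[{"travel":[0,-0.015,0],"rot":[0,0,0],"fingers":-1},{"travel":[0,-0.025,0],"rot":[0,0,0],"fingers":-1},{"travel":[0,-0.025,0],"rot":[0,0,0],"fingers":-1}]'
```

```text
clock: 4.95
tcp_pos: [0.4905, 0.0054, 0.134]
orientation: [0.003, 0.994, 0.107, 0.001]
wrist_force: [-2.0, -7.8, 5.3]
finger_gap: 0.0175
grip_force: 29.8
clock: 5.25
tcp_pos: [0.4904, 0.0058, 0.134]
orientation: [0.006, 0.994, 0.106, 0.001]
wrist_force: [-0.7, -17.6, 3.7]
finger_gap: 0.0177
grip_force: 29.5
```

The stop is reached: the position has stalled and the push has risen to 17 N. I release and rise.

```bash
python3 -m pendant '[{"travel":[0,0,0],"rot":[0,0,0],"fingers":0},{"travel":[0,0,0],"rot":[0,0,0],"fingers":0},{"travel":[0,0,0],"rot":[0,0,0],"fingers":0},{"travel":[0,0.03,-0.2],"rot":[0,0,0],"fingers":0},{"travel":[0,0.05,-0.55],"rot":[0,0,0],"fingers":0},{"travel":[0,0.4,-0.9],"rot":[0,0,0],"fingers":0},{"travel":[0.3,0.7,-0.9],"rot":[0,0,0],"fingers":0},{"travel":[0.6,0.95,-0.9],"rot":[0,0,0],"fingers":0},{"travel":[0.6,0.95,-0.9],"rot":[0,0,0],"fingers":0},{"travel":[0.6,0.95,-0.9],"rot":[0,0,0],"fingers":0}]'
python3 look.py w2
```

```text
clock: 6.25
tcp_pos: [0.584, -0.086, 0.2393]
orientation: [-0.001, 0.994, 0.107, -0.001]
wrist_force: [-0.6, 0.1, -0.1]
finger_gap: 0.0426
grip_force: 0.0
knobtop 269 mean [0.4966 0.0032 0.1385] rect [0.4922 0.0043] [0.0209 0.018 ] 12.4
bar 3214 mean [ 0.615  -0.0848  0.1756] rect [ 0.6232 -0.0783] [0.0999 0.1312] 12.2
lid 26242 mean [0.6055 0.0216 0.1011] rect [0.6057 0.0061] [0.1648 0.2164] 11.9
lock_knob 0.87 [154. 258.]
lock_knob 936 mean [0.4977 0.0018 0.1205] rect [0.4931 0.0048] [0.0305 0.025 ] 12.2
handle 0.81 [164. 137.]
handle 28805 mean [0.6065 0.0138 0.1013] rect [0.5972 0.0071] [0.1811 0.2216] 11.2
```

View pics/w2.png

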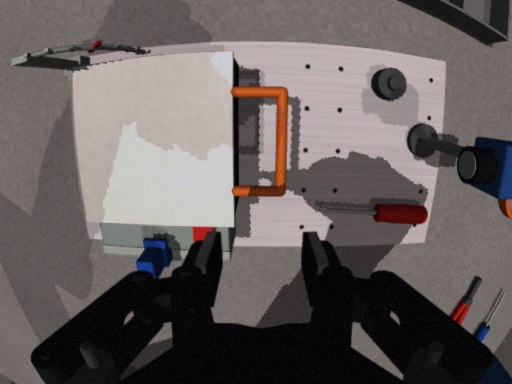

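The lock stayed at its stop: the knob is at (154,256) and the red ear is free at (203,233). The bar runs down column 282, rows 90–190. I measure its axis from both wrist views.

Run:
```python
from h import *
for n,(u0,u1,v0,v1) in(('w1',(328,352,24,104)),('w2',(268,296,102,178))):
    z=np.load(n+'.npz');p,d,T=z['p'],z['d'],z['T'];W=cloud("wrist",p,d,T)
    h=cv2.cvtColor(p,cv2.COLOR_BGR2HSV);m=(h[...,0]<22)&(h[...,1]>120)
    k=np.zeros_like(m);k[v0:v1,u0:u1]=1;P=W[m&k&(W[...,2]>.09)&(W[...,2]<.115)]
    l=cv2.fitLine(P[:,:2].astype('f4'),cv2.DIST_HUBER,0,.01,.01).ravel();a=np.arctan2(l[1],l[0])
    mo=(h[...,0]<22)&(h[...,1]>120)&(W[...,2]>.09)&(W[...,2]<.115)&(np.hypot(W[...,0]-.625,W[...,1]+.09)<.09)
    Q=W[mo]; e=np.array([np.cos(.21),np.sin(.21)]);t=Q[:,:2]@e
    print(n,len(P),P.mean(0).round(4),'ztop',np.percentile(P[:,2],[50,90]).round(4),'yaw',a.round(3),'along-mid',((np.percentile(t,1)+np.percentile(t,99))/2).round(4),'across',np.median(P[:,:2]@[-np.sin(.21),np.cos(.21)]).round(4))
    # stereo: pixel-centre ray of bar middle
    # lid edges
    L=(h[...,1]<60)&(p.min(-1)>110)&(W[...,2]>.096)&(W[...,2]<.107)&(np.hypot(W[...,0]-.6,W[...,1]-.02)<.13)
    L=cv2.morphologyEx(L.astype('uint8'),cv2.MORPH_OPEN,np.ones((5,5)))>0
    x=W[L][:,:2]@e;y=W[L][:,:2]@[-e[1],e[0]];print('lid x',np.percentile(x,[.5,99.5]).round(4),'y',np.percentile(y,[.5,99.5]).round(4))
e=np.array([np.cos(.21),np.sin(.21)]);f=np.array([-e[1],e[0]])
for q in((.6278,-.0928),(.5851,.1077),(.4905,.0057)):print(np.dot(q,e).round(4),np.dot(q,f).round(4))
# triangulate bar middle from two wrist pixels
```

```text
w1 790 [ 0.6256 -0.0939  0.104 ] ztop [0.1041 0.1054] yaw 0.202 along-mid 0.5926 across -0.222
lid x [0.5124 0.6575] y [-0.1792 -0.0141]
w2 790 [ 0.6294 -0.0938  0.104 ] ztop [0.1042 0.1053] yaw 0.199 along-mid 0.5936 across -0.2228
lid x [0.5131 0.6744] y [-0.1793 -0.0159]
0.5947 -0.2216
0.5947 -0.0166
0.4809 -0.0967
```

```bash
python3 -m pendant '[{"travel":[0.2,0.07,0],"rot":[0,0,0],"fingers":-0.3},{"travel":[0.335,0.137,0.1],"rot":[0,0,0],"fingers":-0.3},{"travel":[0.335,0.137,0.35],"rot":[0,0,0],"fingers":-0.3},{"travel":[0.335,0.137,0.5],"rot":[0,0,0],"fingers":-0.3},{"travel":[0.335,0.137,0.5],"rot":[0,0,0],"fingers":-0.3}]'
python3 -m pendant '[{"travel":[0,0,0.2],"rot":[0,0,0],"fingers":-0.3},{"travel":[0,0,0.4],"rot":[0,0,0],"fingers":-0.3},{"travel":[0,0,0.58],"rot":[0,0,0],"fingers":-0.3},{"travel":[0,0,0.65],"rot":[0,0,0],"fingers":-0.3},{"travel":[0,0,0.65],"rot":[0,0,0],"fingers":-0.3}]'
```

```text
clock: 6.9
tcp_pos: [0.6237, -0.0917, 0.1783]
orientation: [-0.001, 0.994, 0.108, -0.003]
wrist_force: [0.1, -0.5, -0.2]
finger_gap: 0.03
grip_force: 0.0
clock: 7.4
tcp_pos: [0.6256, -0.0927, 0.1029]
orientation: [-0.0, 0.994, 0.108, -0.001]
wrist_force: [-0.9, 0.3, 0.2]
finger_gap: 0.0298
grip_force: 0.0
```

```bash
python3 -m pendant '[{"travel":[0,0,0.02],"rot":[0,0,0],"fingers":-0.6},{"travel":[0,0,0.02],"rot":[0,0,0],"fingers":-1},{"travel":[0,0,0.02],"rot":[0,0,0],"fingers":-1},{"travel":[0,0,0.02],"rot":[0,0,0],"fingers":-1},{"travel":[0,0,0.02],"rot":[0,0,0],"fingers":-1},{"travel":[0,0,0.02],"rot":[0,0,0],"fingers":-1}]' 40
python3 - <<'E'
from h import *
T=tool();p=T[:3,3];print(p)
f=np.array([-np.sin(.208),np.cos(.208),0])
# from closed: handle shift for lid angles; in tool units (axes of T)
for th in np.radians([5,10,15,20,25,30,35,40,45]):
    c,s=np.cos(th),np.sin(th)
    dy=-.205*c+.008*s+.205;dz=.205*s+.008*c-.008
    w=f*dy+np.array([0,0,dz]);print(round(np.degrees(th)),w.round(4),(T[:3,:3].T@w/.12).round(3))
E
```

```text
clock: 8.0
tcp_pos: [0.6274, -0.0941, 0.1018]
orientation: [0.001, 0.994, 0.107, 0.001]
wrist_force: [0.4, -3.5, 6.4]
finger_gap: 0.0084
grip_force: 39.3
[ 0.62744379 -0.09414788  0.10184258]
5 [-0.0003  0.0014  0.0178] [ 0.    -0.012 -0.149]
10 [-0.0009  0.0044  0.0355] [ 0.001 -0.037 -0.296]
15 [-0.0019  0.0089  0.0528] [ 0.002 -0.074 -0.44 ]
20 [-0.0031  0.0148  0.0696] [ 0.002 -0.125 -0.581]
25 [-0.0047  0.0221  0.0859] [ 0.003 -0.187 -0.716]
30 [-0.0065  0.0308  0.1014] [ 0.004 -0.26  -0.846]
35 [-0.0086  0.0408  0.1161] [ 0.005 -0.345 -0.969]
40 [-0.011   0.052   0.1299] [ 0.005 -0.44  -1.083]
45 [-0.0136  0.0643  0.1426] [ 0.006 -0.545 -1.19 ]
```

```bash
python3 -m pendant '[{"travel":[0,-0.004,-0.06],"rot":[0,0,0],"fingers":-1},{"travel":[0,-0.012,-0.149],"rot":[0,0,0],"fingers":-1},{"travel":[0,-0.023,-0.222],"rot":[0,0,0],"fingers":-1},{"travel":[0,-0.037,-0.296],"rot":[0,0,0],"fingers":-1},{"travel":[0,-0.055,-0.368],"rot":[0,0,0],"fingers":-1},{"travel":[0,-0.074,-0.44],"rot":[0,0,0],"fingers":-1},{"travel":[0,-0.099,-0.51],"rot":[0,0,0],"fingers":-1},{"travel":[0,-0.125,-0.581],"rot":[0,0,0],"fingers":-1},{"travel":[0,-0.125,-0.581],"rot":[0,0,0],"fingers":-1},{"travel":[0,-0.125,-0.581],"rot":[0,0,0],"fingers":-1}]'
```

```text
clock: 9.0
tcp_pos: [0.6245, -0.0802, 0.1707]
orientation: [0.002, 0.994, 0.107, 0.001]
wrist_force: [3.5, -6.1, 0.2]
finger_gap: 0.0084
grip_force: 39.1
```

```bash
python3 -m pendant '[{"travel":[0,-0.03,-0.068],"rot":[0,0,0],"fingers":-1},{"travel":[0,-0.062,-0.135],"rot":[0,0,0],"fingers":-1},{"travel":[0,-0.098,-0.2],"rot":[0,0,0],"fingers":-1},{"travel":[0,-0.135,-0.265],"rot":[0,0,0],"fingers":-1},{"travel":[0,-0.22,-0.388],"rot":[0,0,0],"fingers":-1},{"travel":[0.003,-0.315,-0.502],"rot":[0,0,0],"fingers":-1},{"travel":[0.004,-0.37,-0.556],"rot":[0,0,0],"fingers":-1},{"travel":[0.004,-0.42,-0.609],"rot":[0,0,0],"fingers":-1},{"travel":[0.004,-0.42,-0.609],"rot":[0,0,0],"fingers":-1},{"travel":[0.004,-0.42,-0.609],"rot":[0,0,0],"fingers":-1}]'
python3 - <<'E'
from h import *
f=np.array([-np.sin(.208),np.cos(.208)])
p=tool()[:3,3];a=p[:2]@f;H=-.0172
print('tcp',p,'angle from tcp',np.degrees(np.arctan2(p[2]-.092,H-a)-np.arctan2(.008,.205)))
ims=[]
for c in("scene","side","wrist"):
    T=tool();q,d=env.read_camera(c);W=cloud(c,q,d,T);ims.append(cv2.resize(q[100:260,150:362],(636,480)) if c!="wrist" else q)
    y=W[...,:2]@f;x=W[...,:2]@[f[1],-f[0]]
    m=(abs(x-.5945)<.075)&(y>-.15)&(y<-.03)&(W[...,2]>.1)&(W[...,2]<.3)&(q.min(-1)>100)
    if c=="wrist":
        m=cv2.erode(m.astype('uint8'),np.ones((5,5)))>0
    if m.sum()<20: print(c,m.sum());continue
    P=np.c_[y[m],W[...,2][m]]
    l=cv2.fitLine(P.astype('f4'),cv2.DIST_HUBER,0,.01,.01).ravel();print(c,m.sum(),'lid angle',np.degrees(np.arctan(-l[1]/l[0])))
for i,q in enumerate(ims):cv2.imwrite(f"pics/f{i}.png",q)
E
```

```text
clock: 10.0
tcp_pos: [0.6145, -0.032, 0.2456]
orientation: [0.003, 0.994, 0.106, 0.002]
wrist_force: [0.6, -11.0, 7.1]
finger_gap: 0.0084
grip_force: 39.4
tcp [ 0.6145398  -0.03204374  0.24564451] angle from tcp 45.21084645637332
scene 54 lid angle 42.432053
side 492 lid angle 44.470165
wrist 11710 lid angle 43.88926
```

View pics/f0.png

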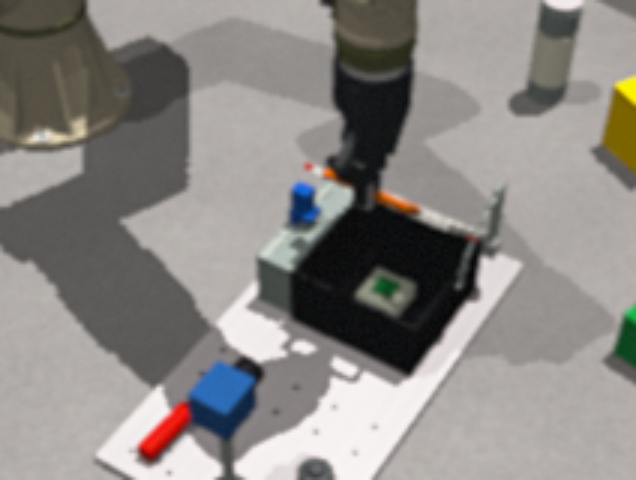

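View pics/f2.png

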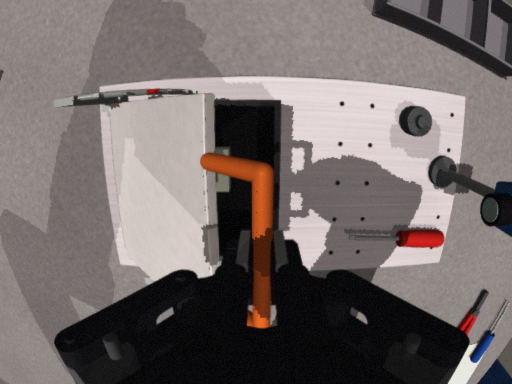

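The lid is up near 45° and the knob is still at the hinge end. The gauge's red mark is at (153,91) in the wrist view. I refine the angle with plane fits, checked against the closed-lid view.

Run:
```python
from h import *
f=np.array([-np.sin(.208),np.cos(.208)]);H=-.0172
def fit(n,q,d,T,c,zr):
    W=cloud(c,q,d,T);y=W[...,:2]@f;x=W[...,:2]@[f[1],-f[0]];z=W[...,2]
    m=(abs(x-.5945)<.07)&(y>zr[0])&(y<zr[1])&(z>zr[2])&(z<.25)&(q.min(-1)>90)
    m=cv2.erode(m.astype('uint8'),np.ones((5,5)))>0
    A=np.c_[x[m],y[m],np.ones(m.sum())]
    k=np.ones(len(A),bool)
    for _ in range(5):
        s=np.linalg.lstsq(A[k],z[m][k],rcond=None)[0];r=z[m]-A@s;k=abs(r)<.004
    th=np.arctan(-s[1]);print(n,m.sum(),k.sum(),'slope deg',np.degrees(th).round(2),'x tilt',np.degrees(s[0]).round(2),'plane offset above hinge mm',(1e3*np.cos(th)*(A.mean(0)[0]*s[0]+s[1]*H+s[2]-.092)).round(2),'rms',r[k].std().round(4))
    return W
z=np.load('w2.npz');fit('closed',z['p'],z['d'],z['T'],'wrist',(-.165,-.03,.095))
for i in range(2):
    T=tool();q,d=env.read_camera('wrist');W=fit('open',q,d,T,'wrist',(-.122,-.035,.105))
q,d=env.read_camera('side');fit('side',q,d,None,'side',(-.122,-.035,.105))
h=cv2.cvtColor(z['p'],cv2.COLOR_BGR2HSV)
for nm,I,Wm,roi in(('closed',z['p'],cloud('wrist',z['p'],z['d'],z['T']),(60,140,30,60)),('open',cv2.imread('pics/f2.png'),W,(130,175,80,100))):
    h=cv2.cvtColor(I,cv2.COLOR_BGR2HSV);m=((h[...,0]<10)|(h[...,0]>170))&(h[...,1]>120);k=np.zeros_like(m);k[roi[2]:roi[3],roi[0]:roi[1]]=1
    P=Wm[m&k];a=P[:,:2]@f;print(nm,len(P),np.median(P,0),'mark angle',np.degrees(np.median(np.arctan2(P[:,2]-.092,H-a))))
s=env.get_state();print(s['clock'],s['tcp_pos'],s['wrist_force'])
```

```text
closed 15895 15895 slope deg -0.05 x tilt 0.06 plane offset above hinge mm 9.15 rms 0.0007
open 9192 9192 slope deg 43.96 x tilt -0.13 plane offset above hinge mm 9.18 rms 0.0005
open 9006 9006 slope deg 43.94 x tilt -0.13 plane offset above hinge mm 9.17 rms 0.0005
side 82 82 slope deg 43.61 x tilt -0.17 plane offset above hinge mm 0.32 rms 0.0007
closed 58 [0.68244107 0.06406786 0.1533125 ] mark angle 45.6107734039479
open 56 [0.68304394 0.06411816 0.15570559] mark angle 46.063720505662
10.3 [ 0.61459015 -0.03231118  0.2453618 ] [  1.47452795 -10.68510784   7.9029395 ]
```

Plane fits give 44.0°, and the closed-lid check reads -0.05°. I raise the lid by 1°.

```bash
python3 -m pendant '[{"travel":[0,-0.005,-0.018],"rot":[0,0,0],"fingers":-1},{"travel":[0,-0.01,-0.034],"rot":[0,0,0],"fingers":-1},{"travel":[0,-0.01,-0.034],"rot":[0,0,0],"fingers":-1},{"travel":[0,-0.01,-0.034],"rot":[0,0,0],"fingers":-1},{"travel":[0,-0.01,-0.034],"rot":[0,0,0],"fingers":-1}]'
cat > ang.py <<'E'
from h import *
f=np.array([-np.sin(.208),np.cos(.208)])
for i in range(2):
    T=tool();q,d=env.read_camera('wrist');W=cloud('wrist',q,d,T)
    y=W[...,:2]@f;x=W[...,:2]@[f[1],-f[0]];z=W[...,2]
    m=(abs(x-.5945)<.07)&(y>-.122)&(y<-.035)&(z>.105)&(z<.25)&(q.min(-1)>90)
    m=cv2.erode(m.astype('uint8'),np.ones((5,5)))>0
    s=np.linalg.lstsq(np.c_[x[m],y[m],np.ones(m.sum())],z[m],rcond=None)[0];print(m.sum(),np.degrees(np.arctan(-s[1])))
p,d=env.read_camera('scene');z=cv2.cvtColor(p,cv2.COLOR_BGR2HSV);W=cloud('scene',p,d)
b=(z[...,0]>100)&(z[...,0]<130)&(z[...,1]>100)&(W[...,2]>.134)&(np.hypot(W[...,0]-.49,W[...,1])<.05)
print('knob',b.sum(),W[b].mean(0) if b.any() else '')
E
python3 ang.py
```

```text
clock: 10.8
tcp_pos: [0.614, -0.0295, 0.2482]
orientation: [0.002, 0.994, 0.107, 0.002]
wrist_force: [2.1, -5.9, 3.0]
finger_gap: 0.0084
grip_force: 39.2
8915 45.05851801869752
9010 45.064255591582125
knob 29 [ 4.90789752e-01 -4.25829394e-04  1.39176721e-01]
```

Run:
```python
from workcell import env
s=env.get_state();print(s['clock'],s['tcp_pos'],s['wrist_force'],s['grip_force']);print(env.hand_in())
```

```text
10.95 [ 0.61399346 -0.02956287  0.24814641] [ 3.13857409 -6.21586351  3.47095082] 39.201090931892395
the job is handed in; nothing more can be done
None
```

The lock was slid to its end stop (travel stalled at about 49 mm with a 17 N push) and left there. The lid is raised and held in the gripper at about 45.06°, and the job was handed in at 10.95 s; I spotted no bystander disturbed but did not check each one's position.

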